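# Free the feed lever of the core grinder and throw it into the marked notch

### The arm

A 7-joint arm with a two-finger parallel gripper is mounted at the origin on the work surface. World frame = base frame: x ahead of the robot, y to its left, z up, the work surface at z = 0. Lengths are in m, angles in rad, forces in N, time in s.
With the tool pointing down it reaches from about 0.4 to 0.85 m from the base axis. Payload 10.4 kg.
Tool frame: the origin (TCP) lies at the very end of the fingers, on their centre line; the grasp point (between the pads) lies env.grasp_offset behind it (env.grasp_offset is the distance from the TCP to the grasp point, in m); z points along the fingers, y is the line along which they close (so a half turn about z gives the same grasp; the last joint's range is limited). The gripper opens to 85 mm and grips with 20 to 120 N. Pads are 22 mm wide; open, the fingers measure 114 mm over their backs; the gripper's body (76 mm by 85 mm) begins 54 mm behind the grasp point. The pads swing forward as they close: fully open they stand 13 mm farther back than shut.
Start: joints at [1.203, 0.332, -0.065, 1.46, 0.022, 1.35, -0.088], TCP at [0.211, -0.588, 0.231] pointing down, gripper open.
Joint ranges: [-2.6, 2.6], [-0.5, 2.12], [-1.47, 1.34], [0.16, 2.42], [-1.27, 4.41], [0.06, 2.06], [-2.6, 2.6]. Speed limits (rad/s): [2.22, 2.22, 2.79, 2.79, 3.14, 3.14, 3.14].

### API

Orientations are given as a unit quaternion [w, x, y, z].
In Python, from bench import env gives the robot as it stands. The module is installed in compiled form; this text tells all that it offers.
- The arm moves only by the shell command python3 -m handwheel 'ROWS' [FORCE]. ROWS is JSON, a list of rows, each an object of numbers: "dx", "dy", "dz": the shift along the tool's x, y, z in mm; "rx", "ry", "rz": the turn, a rotation vector about the tool's x, y, z in rad; "claw": the opening, from -1 (shut) to 1 (fully open). A call has exactly 5 rows; each row shifts and turns the commanded pose from where the row before left it, along the tool's axes as they then stand; what a row does not reach is not made up. A row lasts 1/8 s, in which the tool goes at most 62.5 mm and 10.7 degrees, less where a joint would pass 70% of its speed; a pose out of reach is approached as far as the arm can. A call with a gripper value outside its range is refused whole. The fingers move at their own pace and stop on an object; FORCE is the grip in N (left out, the last holds). Time passes only in rows, so rows that do not move let the fingers close, or fill a call up. It gives the time, the measured TCP pose, the force, the opening and the grip force at its end, in the units of the state.
- env.observe(): the state, without advancing time (a new reading comes with each control period).
- env.grab_frame(name): name is "side" or "top"; returns the picture (480x640x3 uint8, blue, green, red); there is no depth.
- env.camera_model(name): a dict with "fx", "fy", "cx", "cy" (pixels), "origin" and "attitude" of the camera in the world. Camera axes: x right, y down, z forward; pixel columns grow to the right and rows downward; lengths in m; the calibration is good to about 2 mm. A picture is of the moment at which its call begins. camera_model takes no time and is no camera call.
- env.sign_off(): hands the job in; it is judged then, once.
Trained networks look in the newest picture that a camera, given by its name, has taken for a name from the list of things; names that differ only in an ending like _2 or _b are one class to them, and where a whole thing is asked for, a point or a joint stands for the part that bears it (a point fixed in the world has none). Each returns a list of dicts, best first, with "p" (0 to 1); they miss things now and then, are a little off and sometimes report something else, mostly with a low value. They report only what shows in the picture. A call takes as long as a camera call. They do not tell look-alikes from the thing itself.
- env.recognise(camera, query): "centre" ([x, y, z] in m, in world coordinates, good to about 4 mm: the middle of the surface that is visible of it).
- env.trace(camera, query): "mask" (480x640 bool, what is visible of it).
The state is a dict: "time": time; "q": joint angles; "joint_vel": joint speeds; "joint_torque": joint torques, N m; "eef_pos": TCP position; "ee_rot": TCP orientation; "contact_force": force on the tool from outside, world axes, zero at the start; "ft_torque": the same for the moment, N m; "gripper_width": opening from 0.0 (shut) to 1.0 (fully open); "gripper_force": force on a finger pad.
Only numpy, scipy, OpenCV 4.12 (cv2) and the standard library are available. Lean on these libraries where they do the work, as an engineer would, in place of code of your own. Each camera call takes 0.05 s, during which the arm holds its last target. There are 200 camera calls.

### The job

The feed lever of the core grinder is parked in its middle bay and a concrete core stands in its way: first take the core away and stand it upright in the square steel tray, without tipping it over. Then lift the lever by its ball knob, which sits under the guard rail, swing it over the tooth to the notch marked by the large round boss and let it down until it lies fully home in that notch. Leave the jug, the scraper and the loose disc where they are.

Things in the scene. Friction and masses are not known exactly. Their poses are not given: they have to be found in the camera images.
- feedbox: fixed grey cast feed box, standing askew on the bench, 240 mm (x) by 330 mm (y), top 50 mm above the bench. Origin: on the lever's vertical pivot axis, at bench height; the parked lever points to -x from it. The box's front edge is 160 mm on the -x side; the grinder's bed (110 mm high, with wheel guard and motor 205 mm) begins 80 mm on the +x side
- swing (a joint): turn of the lever about the feed box's vertical pivot axis, rad, -0.78 to 0.78, counter-clockwise from above; at value a the knob lies at (-200 cos a, -200 sin a) mm in the feed box's frame, so positive values are on its -y side. It stays where it is left, by friction
- lift (a joint): upward tilt of the lever about a level axis through the pivot, 68 mm above the bench, rad: 0 (arm down in the bay or a notch) to 0.35. It falls back by its own weight, about 2 N at the knob. To pass the teeth it must be above 0.11 (knob raised 22 mm; 30 mm is comfortable). Resting on a tooth it reads about 0.1
- knob (a point): centre of the black ball knob, diameter 40 mm, on a short stem on the lever's end, 200 mm from the pivot; 100 mm above the bench when the lever is down. The lever is a steel bar 16 mm wide and 12 mm thick, its centreline 32 mm below the knob's centre
- armpoint (a point): point on the centreline of the lever's bar, 150 mm from the pivot; it lies straight above the boss or the screw when the lever is in that notch
- boss: the mark: large round domed steel boss, diameter 26 mm, 8 mm high, fixed on the feed box's top 150 mm from the pivot in line with one of the two narrow notches (swing -0.70 or +0.70, differs from start to start). Origin: centre of its underside; its axes are parallel to the feed box's
- screw: small flat dark screw head, diameter 9 mm, 3 mm high, in line with the other narrow notch, which is not the wanted one. Origin: centre of its underside
- core: loose concrete core, upright cylinder of diameter 55 mm and height 110 mm, about 0.6 kg, standing on the bench in front of the feed box, in the knob's way to the marked notch. Origin: centre of its underside; z along its axis
- tray: fixed square open steel tray, 170 by 170 mm outside, walls 4 mm thick and 45 mm high, floor 4 mm thick, on the bench left or right of the grinder. Origin: centre of its underside
- jug: bystander: loose green plastic jug with a handle, diameter 110 mm, 130 mm high, on the other side from the tray. Origin: centre of its underside
- scraper: bystander: loose scraper, 200 mm long, lying flat on the bench to the right of the grinder. Origin: middle of its underside; handle to its -x
- disc: bystander: loose concrete disc, diameter 60 mm, 30 mm high, on the bench between the robot and the grinder. Origin: centre of its underside
- gate (a point): middle of the steel gate's bay floor, 110 mm to the feed box's -x of the pivot, 60 mm above the bench. On this 110 mm circle stand four teeth, tops 72 mm above the bench. Between them: the wide middle bay (arm lies down at swing -0.15 to 0.15) and two narrow notches centred at swing -0.70 and +0.70, where the 16 mm arm has about 4 mm of play either side
- rail (a point): middle of the guard rail's centreline, 175 mm to the feed box's -x of the pivot, 175 mm above the bench. The rail is 16 mm thick, an arc of radius 175 mm about the pivot over all the lever's travel, on a post at each end (1.2 rad). It bars a gripper from straight above the knob; one tilted about 40 degrees, fingers pointing down and to the feed box's +x, passes below it, also when lifting
There are look-alikes about, which are no part of the job. Leave any red look-alike of the core alone.

How it is judged:
By the outcome, as a careful person would: the job done as asked, in the order asked, and still so for the second after the job is handed in, with the robot touching nothing.
It also fails if it takes over 64 s, if anything falls off the work surface, if the arm or the gripper's body presses on something with over 40 N, if the wrist force passes 120 N, or if a joint passes its speed limit or range.

## Working session

There is one attempt and no reset: what is moved stays moved. The work goes in short steps, Python scripts to look and compute and a shell command to move; the robot and the scene stay as the last step left them, time stands still between calls to the robot, and variables do not carry over. Pictures are saved under pics/ and viewed, at most 10 in all, crops included, and the job is handed in when it is done.

```bash
mkdir -p pics
cat > h.py <<'E'
import numpy as np, cv2
from bench import env
from scipy.spatial.transform import Rotation as R
def cam(n):
    m=env.camera_model(n); a=np.array(m["attitude"],float)
    Rm=a if a.shape==(3,3) else R.from_quat(a[[1,2,3,0]]).as_matrix()
    return m,np.array(m["origin"]),Rm
def proj(n,p):
    m,o,Rm=cam(n); c=(np.atleast_2d(p)-o)@Rm
    return np.c_[m["fx"]*c[:,0]/c[:,2]+m["cx"],m["fy"]*c[:,1]/c[:,2]+m["cy"]]
def ray(n,u,v,z):
    m,o,Rm=cam(n); d=Rm@np.array([(u-m["cx"])/m["fx"],(v-m["cy"])/m["fy"],1]); return o+d*(z-o[2])/d[2]
E
python3 - <<'E'
from h import *
for n in("side","top"):
    cv2.imwrite(f"pics/{n}0.png",env.grab_frame(n)); print(n,env.camera_model(n))
    for q in "feedbox knob boss screw core tray jug disc scraper".split():
        print(q,[(np.round(d["centre"],3).tolist(),round(d["p"],2),proj(n,d["centre"])[0].round().tolist()) for d in env.recognise(n,q)][:4])
print(env.observe(),env.grasp_offset)
E
```

```text
side {'fx': 455.6937166735834, 'fy': 455.6937166735834, 'cx': 320.30826540382395, 'cy': 233.57800416847633, 'origin': array([0.15819949, 0.51434786, 0.83383563]), 'attitude': array([ 0.11547405, -0.28209307,  0.88978361, -0.33966803])}
feedbox [([0.61, -0.054, 0.068], 0.74, [309.0, 223.0]), ([0.724, 0.089, 0.09], 0.72, [228.0, 233.0])]
knob [([0.599, -0.062, 0.074], 0.96, [314.0, 221.0])]
boss [([0.638, -0.136, 0.056], 0.63, [319.0, 201.0])]
screw []
core [([0.298, -0.291, 0.078], 0.98, [478.0, 215.0]), ([0.554, -0.176, 0.098], 0.61, [358.0, 193.0])]
tray [([0.489, 0.4, 0.003], 0.83, [213.0, 428.0])]
jug [([0.446, -0.348, 0.086], 0.9, [431.0, 175.0])]
disc [([0.366, -0.151, 0.03], 0.58, [421.0, 253.0])]
scraper [([0.658, -0.385, 0.003], 0.86, [365.0, 162.0])]
top {'fx': 488.77621630494065, 'fy': 488.77621630494065, 'cx': 321.8969386354051, 'cy': 243.7335857561667, 'origin': array([ 0.34814667, -0.03054158,  1.27400955]), 'attitude': array([ 0.06780897, -0.69955072,  0.70975259, -0.04777017])}
feedbox [([0.745, 0.033, 0.103], 0.75, [308.0, 164.0])]
knob [([0.604, -0.063, 0.073], 0.68,
[... 566 characters left out ...]
0342089,  0.33220299, -0.06470815,  1.46010689,  0.02159836,
        1.34989062, -0.08847715]), 'joint_vel': array([ 0.0007106 , -0.00156428,  0.0020278 ,  0.00052092, -0.00094331,
       -0.0004649 ,  0.00143387]), 'joint_torque': array([-1.77745528e-04, -6.25229788e+01,  4.93238156e-02, -3.91823387e+01,
        1.66804780e-02,  1.85556084e-03,  4.78092574e-06]), 'eef_pos': array([ 0.21127016, -0.58823109,  0.23133238]), 'ee_rot': array([4.01744173e-05, 9.85175116e-01, 1.71551709e-01, 1.90201395e-05]), 'contact_force': array([-0.35119917, -0.53619841, -0.01632294]), 'ft_torque': array([ 0.01145232,  0.00635487, -0.04281686]), 'gripper_force': 0.0, 'gripper_width': 1.0009505143366024} 0.0187
```

View pictures.

View pics/side0.png

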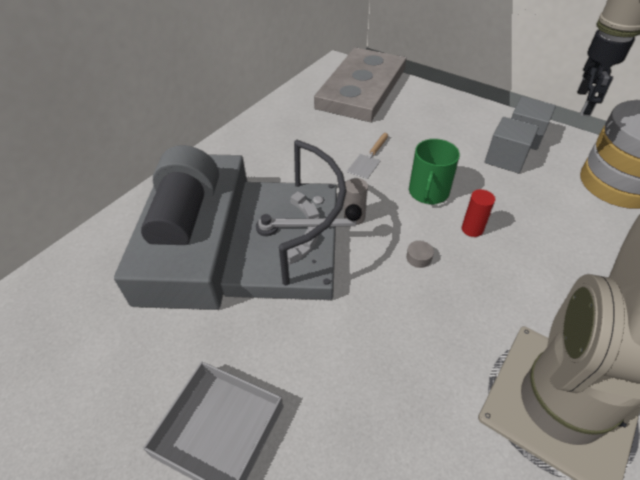

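View pics/top0.png

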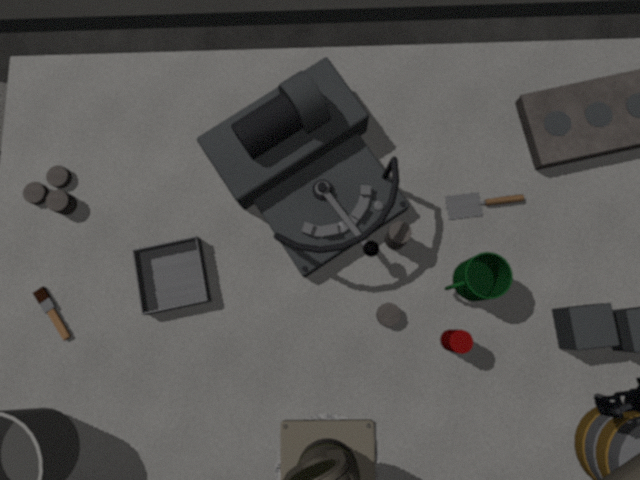

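Run:
```python
from h import *
s=cv2.imread("pics/side0.png")[170:300,240:380]; t=cv2.imread("pics/top0.png")[145:275,270:410]
f=lambda a:np.clip(cv2.resize(a,None,fx=2.8,fy=2.8,interpolation=cv2.INTER_CUBIC).astype(float)*1.4,0,255).astype('uint8')
cv2.imwrite("pics/c0.png",np.hstack([f(s),f(t)]))
K=ray("top",372,248,.1);P=ray("top",322,187,.085);print(K,P,np.linalg.norm((K-P)[:2]),ray("side",353,212,.1),ray("side",266,223,.08))
for n in("top","side"):
  for d in env.trace(n,"core")[:2]:
    m=d["mask"];ys,xs=np.nonzero(m);print(n,d["p"],m.sum(),xs.min(),xs.max(),ys.min(),ys.max(),xs.mean(),ys.mean())
  for d in env.trace(n,"tray")[:1]:
    c=cv2.minAreaRect(np.argwhere(d["mask"])[:,::-1].astype(np.float32));print(n,"tray",c)
    b=cv2.boxPoints(c);print([ray(n,*p,.045)[:2].round(3) for p in b])
```

```text
[ 0.52974857 -0.11971492  0.1       ] [6.89349140e-01 7.98385277e-05 8.50000000e-02] 0.19955733011254617 [ 0.52804674 -0.11431446  0.1       ] [0.6819583  0.01105557 0.08      ]
top 0.94 641 440 472 329 353 455.97971918876755 340.50546021840876
top 0.66 569 384 410 221 249 397.1599297012302 234.7750439367311
top tray ((170.46226501464844, 275.1321105957031), (67.75675201416016, 71.99539184570312), 79.3803482055664)
[array([0.547, 0.501]), array([0.579, 0.318]), array([0.408, 0.281]), array([0.377, 0.46 ])]
side 0.78 665 344 367 178 223 357.0075187969925 195.0300751879699
side 0.71 28891 115 361 140 309 232.21778408500919 233.737046138936
side tray ((215.09884643554688, 426.73162841796875), (106.15086364746094, 114.83413696289062), 28.739797592163086)
[array([0.542, 0.5  ]), array([0.6 , 0.32]), array([0.394, 0.295]), array([0.368, 0.466])]
```

View pics/c0.png

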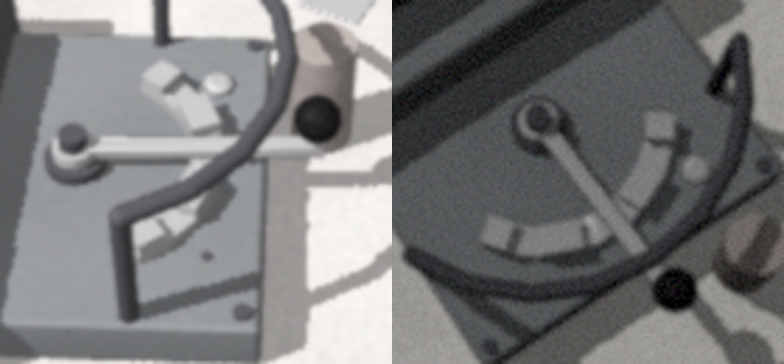

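Left half of the crop (side view): the boss shows at (219,83), which is side px (318,200). The small dark screw is at (207,256), side px (314,261), so the marked notch is on the robot's right, at swing +0.70.

Core candidates:
- Grey cylinder beside the knob: top (397,235), side (357,195). I choose this one because it is concrete and stands in front of the box on the boss side.
- Red cylinder: top (457,341). This is the look-alike.
- Three grey stubs: top (60,190).
- Disc: top (391,316).

```bash
cat >> h.py <<'E'
def plan(pos,Rt,nrow,p0=None,R0=None):
    """rows from present measured (or given) pose to target TCP pose, straight line + slerp"""
    o=env.observe()
    p=np.array(o["eef_pos"]) if p0 is None else np.array(p0)
    r=R.from_quat(np.array(o["ee_rot"])[[1,2,3,0]]) if R0 is None else R0
    dp=(np.array(pos)-p)/nrow; dr=((r.inv()*Rt).as_rotvec())/nrow
    print(f"dist {np.linalg.norm(dp)*1e3:.1f}mm/row turn {np.degrees(np.linalg.norm(dr)):.1f}deg/row")
    for i in range(nrow):
        d=r.inv().apply(dp)*1e3; print("  d",d.round(1).tolist(),"r",dr.round(3).tolist()); r=r*R.from_rotvec(dr)
    return np.array(pos),r
def tool(h,t):
    """heading h, tilt t in deg; x fwd, y to the right"""
    h,t=np.radians([h,t]); z=np.array([np.cos(h)*np.sin(t),np.sin(h)*np.sin(t),-np.cos(t)]); y=np.array([np.sin(h),-np.cos(h),0])
    return R.from_matrix(np.c_[np.cross(y,z),y,z])
def tcp(g,Rt): return np.array(g)+Rt.apply([0,0,env.grasp_offset])
E
cat > fit.py <<'E'
from h import *
from scipy.optimize import least_squares,minimize
bx=lambda u,v:(240+u/2.8,170+v/2.8)
tx=lambda u,v:(270+(u-392)/2.8,145+v/2.8)
obs=[("side","b",bx(219,83)),("side","s",bx(207,256)),("top","b",tx(695,168)),("side","k",bx(318,120)),("top","k",tx(675,290)),("top","p",tx(540,116)),("side","p",bx(72,137))]
def pts(x):
    px,py,w,a,hz=x
    f=lambda ang,r,z:[px-r*np.cos(w+ang),py-r*np.sin(w+ang),z]
    return dict(b=f(.7,.15,.056),s=f(-.7,.15,.052),k=f(a,.2,.1),p=[px,py,hz])
res=lambda x:np.concatenate([proj(n,pts(x)[k])[0]-uv for n,k,uv in obs])
s=least_squares(res,[.689,0,.64,0,.09]);print("pivot xy,yaw,swing,hz",s.x.round(4),res(s.x).round(1)); print({k:np.round(v,3) for k,v in pts(s.x).items()})
th=np.linspace(0,2*np.pi,40)
def sil(n,c):
    P=np.vstack([np.c_[c[0]+.0275*np.cos(th),c[1]+.0275*np.sin(th),0*th+z] for z in(0,.11)])
    m=np.zeros((480*4,640*4),np.uint8);cv2.fillConvexPoly(m,cv2.convexHull((proj(n,P)*4+2).astype(np.int32)),1);return m
ms={n:cv2.resize(max((d for d in env.trace(n,"core") if 300<d["mask"].sum()<2000 and d["mask"][:,:420].any()),key=lambda d:d["p"])["mask"].astype(np.uint8),None,fx=4,fy=4,interpolation=0) for n in("top","side")}
def cost(c,ns):
    return sum(1-(sil(n,c)&ms[n]).sum()/(sil(n,c)|ms[n]).sum() for n in ns)
for ns in (["top"],["side"],["top","side"]):
    r=minimize(cost,[.557,-.182],args=(ns,),method="Nelder-Mead",options=dict(initial_simplex=[[.557,-.182],[.567,-.182],[.557,-.172]]));print(ns,r.x.round(4),r.fun)
E
python3 fit.py
python3 - <<'E'
from h import *
c=[.557,-.182]
p,r=tcp([.50,-.245,.16],tool(50,30)),tool(50,30); print(p); plan(p,r,10)
E
```

```text
pivot xy,yaw,swing,hz [0.6905 0.0007 0.5669 0.0526 0.0803] [ 0.1 -1.  -0.4 -0.6  0.2  0.6 -0.2 -1.1 -0.8  0.3 -1.1  0.6  0.3 -0.2]
{'b': array([ 0.646, -0.142,  0.056]), 's': array([0.542, 0.021, 0.052]), 'k': array([ 0.528, -0.115,  0.1  ]), 'p': array([0.691, 0.001, 0.08 ])}
['top'] [ 0.5672 -0.1856] 0.04639120786220019
['side'] [ 0.5673 -0.1888] 0.35213339872486515
['top', 'side'] [ 0.5671 -0.1863] 0.4182212621679393
[ 0.50601006 -0.23783748  0.14380532]
dist 46.6mm/row turn 4.2deg/row
  d [39.6, -23.0, 8.8] r [0.014, 0.051, -0.052]
  d [40.2, -20.8, 11.1] r [0.014, 0.051, -0.052]
  d [40.6, -18.6, 13.4] r [0.014, 0.051, -0.052]
  d [40.7, -16.3, 15.8] r [0.014, 0.051, -0.052]
  d [40.7, -13.9, 18.0] r [0.014, 0.051, -0.052]
  d [40.3, -11.6, 20.3] r [0.014, 0.051, -0.052]
  d [39.8, -9.2, 22.5] r [0.014, 0.051, -0.052]
  d [39.0, -6.9, 24.6] r [0.014, 0.051, -0.052]
  d [38.0, -4.5, 26.7] r [0.014, 0.051, -0.052]
  d [36.7, -2.2, 28.6] r [0.014, 0.051, -0.052]
```

Run:
```python
from h import *
t=tool(50,30); p=tcp([.567,-.186,.08],t)-t.apply([0,0,.2]); print(p); plan(p,t,10)
```

```text
[ 0.5087313  -0.25544193  0.23701041]
dist 44.6mm/row turn 4.2deg/row
  d [39.2, -21.3, -0.6] r [0.014, 0.051, -0.052]
  d [40.3, -19.2, 1.7] r [0.014, 0.051, -0.052]
  d [41.0, -17.1, 4.1] r [0.014, 0.051, -0.052]
  d [41.6, -14.9, 6.4] r [0.014, 0.051, -0.052]
  d [41.9, -12.6, 8.7] r [0.014, 0.051, -0.052]
  d [42.0, -10.3, 11.0] r [0.014, 0.051, -0.052]
  d [41.9, -8.0, 13.3] r [0.014, 0.051, -0.052]
  d [41.5, -5.6, 15.5] r [0.014, 0.051, -0.052]
  d [40.9, -3.3, 17.7] r [0.014, 0.051, -0.052]
  d [40.0, -0.9, 19.8] r [0.014, 0.051, -0.052]
```

```bash
python3 -m handwheel '[{"dx":39,"dy":-21,"dz":-1,"rx":0.014,"ry":0.051,"rz":-0.052,"claw":0.65},{"dx":40,"dy":-19,"dz":2,"rx":0.014,"ry":0.051,"rz":-0.052,"claw":0.65},{"dx":41,"dy":-17,"dz":4,"rx":0.014,"ry":0.051,"rz":-0.052,"claw":0.65},{"dx":42,"dy":-15,"dz":6,"rx":0.014,"ry":0.051,"rz":-0.052,"claw":0.65},{"dx":42,"dy":-13,"dz":9,"rx":0.014,"ry":0.051,"rz":-0.052,"claw":0.65}]' 60
python3 -m handwheel '[{"dx":42,"dy":-10,"dz":11,"rx":0.014,"ry":0.051,"rz":-0.052,"claw":0.65},{"dx":42,"dy":-8,"dz":13,"rx":0.014,"ry":0.051,"rz":-0.052,"claw":0.65},{"dx":41,"dy":-6,"dz":15,"rx":0.014,"ry":0.051,"rz":-0.052,"claw":0.65},{"dx":41,"dy":-3,"dz":18,"rx":0.014,"ry":0.051,"rz":-0.052,"claw":0.65},{"dx":40,"dy":-1,"dz":20,"rx":0.014,"ry":0.051,"rz":-0.052,"claw":0.65}]'
python3 - <<'E'
from h import *
t=tool(50,30); g=tcp([.567,-.186,.08],t); q,r=plan(g-t.apply([0,0,.1]),t,3); plan(g,t,3,q,t); print(env.observe()["q"])
E
```

```text
time: 1.92
eef_pos: [0.3606, -0.4207, 0.2349]
ee_rot: [-0.056, 0.946, 0.297, 0.12]
contact_force: [0.3, 0.7, 0.5]
gripper_width: 0.824
gripper_force: 0.0
time: 2.55
eef_pos: [0.5086, -0.2542, 0.2379]
ee_rot: [-0.11, 0.874, 0.411, 0.234]
contact_force: [0.0, -0.2, -0.4]
gripper_width: 0.823
gripper_force: 0.0
dist 33.4mm/row turn 0.1deg/row
  d [-0.4, 0.4, 33.4] r [-0.001, -0.0, 0.002]
  d [-0.4, 0.4, 33.4] r [-0.001, -0.0, 0.002]
  d [-0.4, 0.4, 33.4] r [-0.001, -0.0, 0.002]
dist 33.3mm/row turn 0.0deg/row
  d [0.0, 0.0, 33.3] r [0.0, 0.0, 0.0]
  d [-0.0, 0.0, 33.3] r [0.0, 0.0, 0.0]
  d [-0.0, 0.0, 33.3] r [0.0, 0.0, 0.0]
[ 1.02484162  0.23124829 -0.38809401  1.68515706 -0.4617456   1.25088268
  0.10468272]
```

```bash
python3 -m handwheel '[{"dx":-1,"dy":1,"dz":40,"claw":0.65},{"dz":40,"claw":0.65},{"dz":30,"claw":0.65},{"dz":10,"claw":0.65},{"dz":0,"claw":0.65}]'
python3 - <<'E'
from h import *
s=env.grab_frame("side")[130:280,290:440]; t=env.grab_frame("top")[160:310,330:480]
f=lambda a:np.clip(cv2.resize(a,(400,400),interpolation=cv2.INTER_CUBIC).astype(float)*1.3,0,255).astype('uint8')
cv2.imwrite("pics/c1.png",np.hstack([f(s),f(t)]))
E
```

```text
invalid input
```

View pics/c1.png

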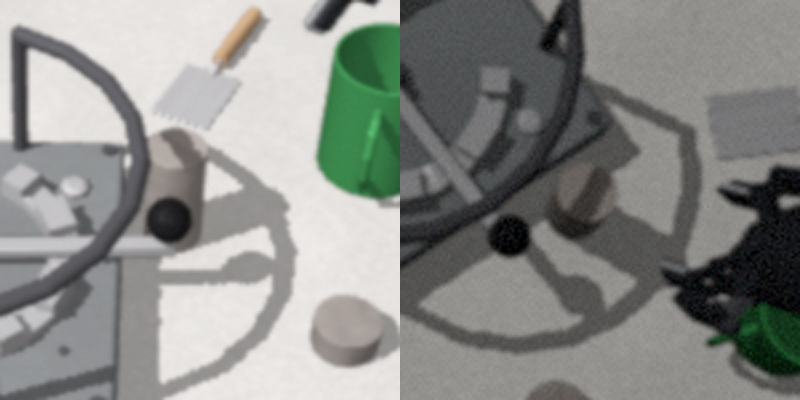

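The crop shows the core untouched: crop px (175,190) in the side half and (583,200) in the top half. The open gripper waits clear of it at (730,270). The call was refused, probably because every row needs all keys.

```bash
python3 -m handwheel '[{"dx":-1,"dy":1,"dz":40,"rx":0,"ry":0,"rz":0,"claw":0.65},{"dx":0,"dy":0,"dz":40,"rx":0,"ry":0,"rz":0,"claw":0.65},{"dx":0,"dy":0,"dz":20,"rx":0,"ry":0,"rz":0,"claw":0.65},{"dx":0,"dy":0,"dz":0,"rx":0,"ry":0,"rz":0,"claw":0.65},{"dx":0,"dy":0,"dz":0,"rx":0,"ry":0,"rz":0,"claw":0.65}]'
python3 - <<'E'
from h import *
t=tool(50,30); g=tcp([.567,-.186,.08],t); plan(g,t,4)
s=env.grab_frame("side")[130:280,290:440]; t=env.grab_frame("top")[160:310,330:480]
f=lambda a:np.clip(cv2.resize(a,(400,400),interpolation=cv2.INTER_CUBIC).astype(float)*1.3,0,255).astype('uint8')
cv2.imwrite("pics/c2.png",np.hstack([f(s),f(t)]))
E
```

```text
time: 3.28
eef_pos: [0.5398, -0.2191, 0.1515]
ee_rot: [-0.109, 0.875, 0.41, 0.234]
contact_force: [0.6, -0.9, -0.3]
gripper_width: 0.821
gripper_force: 0.0
dist 25.5mm/row turn 0.1deg/row
  d [0.4, -0.1, 25.5] r [-0.0, 0.0, 0.001]
  d [0.4, -0.1, 25.5] r [-0.0, 0.0, 0.001]
  d [0.4, -0.1, 25.5] r [-0.0, 0.0, 0.001]
  d [0.4, -0.1, 25.5] r [-0.0, 0.0, 0.001]
```

View pics/c2.png

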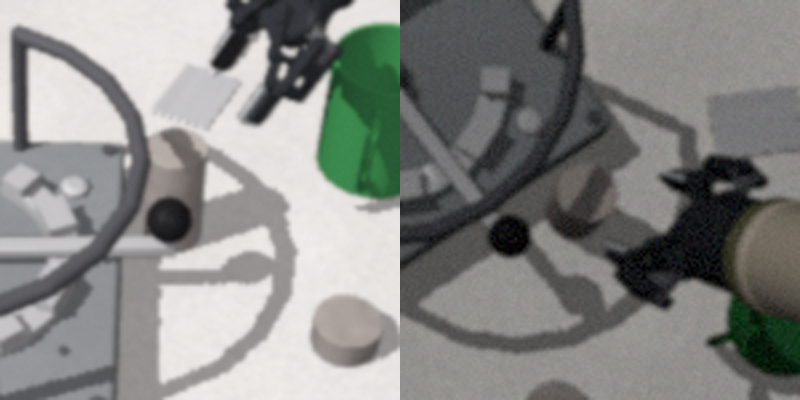

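The fingers straddle a line pointing at the core (tips at crop px (645,285) and (700,180), core at (583,200)). I'll go in and close.

```bash
python3 -m handwheel '[{"dx":1,"dy":0,"dz":30,"rx":0,"ry":0,"rz":0,"claw":0.65},{"dx":1,"dy":0,"dz":30,"rx":0,"ry":0,"rz":0,"claw":0.65},{"dx":0,"dy":0,"dz":25,"rx":0,"ry":0,"rz":0,"claw":0.65},{"dx":0,"dy":0,"dz":15,"rx":0,"ry":0,"rz":0,"claw":0.65},{"dx":0,"dy":0,"dz":2,"rx":0,"ry":0,"rz":0,"claw":0.65}]'
python3 -m handwheel '[{"dx":0,"dy":0,"dz":0,"rx":0,"ry":0,"rz":0,"claw":0.4},{"dx":0,"dy":0,"dz":0,"rx":0,"ry":0,"rz":0,"claw":0.2},{"dx":0,"dy":0,"dz":0,"rx":0,"ry":0,"rz":0,"claw":0},{"dx":0,"dy":0,"dz":0,"rx":0,"ry":0,"rz":0,"claw":0},{"dx":0,"dy":0,"dz":0,"rx":0,"ry":0,"rz":0,"claw":0}]' 50
python3 - <<'E'
from h import *
o=env.observe();print(o["contact_force"],o["ft_torque"],o["q"])
E
```

```text
time: 4.0
eef_pos: [0.5734, -0.1773, 0.063]
ee_rot: [-0.11, 0.875, 0.41, 0.234]
contact_force: [0.9, 1.1, -0.5]
gripper_width: 0.824
gripper_force: 0.0
time: 4.62
eef_pos: [0.5736, -0.1783, 0.0642]
ee_rot: [-0.109, 0.875, 0.41, 0.234]
contact_force: [-4.1, -0.9, 6.4]
gripper_width: 0.633
gripper_force: 51.9
[-4.09167597 -0.93414787  6.36679639] [-0.09113612  0.58462805  0.26796533] [ 0.87661085  0.44399104 -0.43994405  1.82963725 -0.44429419  0.84102636
  0.07956283]
```

Run:
```python
from h import *
o=env.observe();p=o["eef_pos"];r=R.from_quat(np.array(o["ee_rot"])[[1,2,3,0]])
a,_=plan(p+[0,0,.05],r,2); b,_=plan([.545,-.211,.30],r,4,a,r)
rt=R.from_euler("z",57,degrees=True)*r; c=tcp([.478,.392,0],rt); c[2]=.30
print(c);q,_=plan(c,rt,15,b,r)
```

```text
dist 25.0mm/row turn 0.0deg/row
  d [12.5, 0.0, -21.7] r [0.0, 0.0, 0.0]
  d [12.5, 0.0, -21.7] r [0.0, 0.0, 0.0]
dist 47.7mm/row turn 0.0deg/row
  d [13.8, -0.2, -45.7] r [0.0, 0.0, 0.0]
  d [13.8, -0.2, -45.7] r [0.0, 0.0, 0.0]
  d [13.8, -0.2, -45.7] r [0.0, 0.0, 0.0]
  d [13.8, -0.2, -45.7] r [0.0, 0.0, 0.0]
[0.47524378 0.40091832 0.3       ]
dist 41.1mm/row turn 3.8deg/row
  d [24.6, -29.7, 14.2] r [0.033, 0.0, -0.057]
  d [26.2, -27.7, 15.1] r [0.033, 0.0, -0.057]
  d [27.8, -25.7, 16.0] r [0.033, 0.0, -0.057]
  d [29.2, -23.5, 16.8] r [0.033, 0.0, -0.057]
  d [30.5, -21.2, 17.5] r [0.033, 0.0, -0.057]
  d [31.6, -18.8, 18.2] r [0.033, 0.0, -0.057]
  d [32.6, -16.4, 18.8] r [0.033, 0.0, -0.057]
  d [33.5, -13.8, 19.3] r [0.033, 0.0, -0.057]
  d [34.2, -11.2, 19.7] r [0.033, 0.0, -0.057]
  d [34.8, -8.6, 20.0] r [0.033, 0.0, -0.057]
  d [35.2, -5.9, 20.3] r [0.033, 0.0, -0.057]
  d [35.5, -3.2, 20.4] r [0.033, 0.0, -0.057]
  d [35.6, -0.5, 20.5] r [0.033, 0.0, -0.057]
  d [35.5, 2.2, 20.5] r [0.033, 0.0, -0.057]
  d [35.3, 5.0, 20.3] r [0.033, 0.0, -0.057]
```

```bash
python3 -m handwheel '[{"dx":6,"dy":0,"dz":-11,"rx":0,"ry":0,"rz":0,"claw":-0.1},{"dx":12,"dy":0,"dz":-22,"rx":0,"ry":0,"rz":0,"claw":-0.1},{"dx":7,"dy":0,"dz":-11,"rx":0,"ry":0,"rz":0,"claw":-0.1},{"dx":0,"dy":0,"dz":0,"rx":0,"ry":0,"rz":0,"claw":-0.1},{"dx":0,"dy":0,"dz":0,"rx":0,"ry":0,"rz":0,"claw":-0.1}]' 70
python3 -m handwheel '[{"dx":8,"dy":0,"dz":-26,"rx":0,"ry":0,"rz":0,"claw":-0.1},{"dx":14,"dy":0,"dz":-46,"rx":0,"ry":0,"rz":0,"claw":-0.1},{"dx":14,"dy":0,"dz":-46,"rx":0,"ry":0,"rz":0,"claw":-0.1},{"dx":14,"dy":0,"dz":-46,"rx":0,"ry":0,"rz":0,"claw":-0.1},{"dx":5,"dy":0,"dz":-19,"rx":0,"ry":0,"rz":0,"claw":-0.1}]'
```

```text
time: 5.25
eef_pos: [0.5727, -0.1775, 0.1128]
ee_rot: [-0.111, 0.875, 0.41, 0.233]
contact_force: [-0.5, -0.3, -5.7]
gripper_width: 0.628
gripper_force: 74.7
time: 5.88
eef_pos: [0.5456, -0.2123, 0.3018]
ee_rot: [-0.109, 0.875, 0.41, 0.234]
contact_force: [0.3, -0.6, -6.1]
gripper_width: 0.63
gripper_force: 75.9
```

Lifted, with 6 N of load on the wrist. Now the transfer to the tray.

```bash
python3 -m handwheel '[{"dx":25,"dy":-30,"dz":14,"rx":0.033,"ry":0,"rz":-0.057,"claw":-0.1},{"dx":26,"dy":-28,"dz":15,"rx":0.033,"ry":0,"rz":-0.057,"claw":-0.1},{"dx":28,"dy":-26,"dz":16,"rx":0.033,"ry":0,"rz":-0.057,"claw":-0.1},{"dx":29,"dy":-24,"dz":17,"rx":0.033,"ry":0,"rz":-0.057,"claw":-0.1},{"dx":30,"dy":-21,"dz":17,"rx":0.033,"ry":0,"rz":-0.057,"claw":-0.1}]'
python3 -m handwheel '[{"dx":32,"dy":-19,"dz":18,"rx":0.033,"ry":0,"rz":-0.057,"claw":-0.1},{"dx":33,"dy":-16,"dz":19,"rx":0.033,"ry":0,"rz":-0.057,"claw":-0.1},{"dx":33,"dy":-14,"dz":19,"rx":0.033,"ry":0,"rz":-0.057,"claw":-0.1},{"dx":34,"dy":-11,"dz":20,"rx":0.033,"ry":0,"rz":-0.057,"claw":-0.1},{"dx":35,"dy":-9,"dz":20,"rx":0.033,"ry":0,"rz":-0.057,"claw":-0.1}]'
python3 -m handwheel '[{"dx":35,"dy":-6,"dz":20,"rx":0.033,"ry":0,"rz":-0.057,"claw":-0.1},{"dx":35,"dy":-3,"dz":20,"rx":0.033,"ry":0,"rz":-0.057,"claw":-0.1},{"dx":36,"dy":0,"dz":20,"rx":0.033,"ry":0,"rz":-0.057,"claw":-0.1},{"dx":35,"dy":2,"dz":20,"rx":0.033,"ry":0,"rz":-0.057,"claw":-0.1},{"dx":35,"dy":5,"dz":20,"rx":0.033,"ry":0,"rz":-0.057,"claw":-0.1}]'
python3 - <<'E'
from h import *
rt=tool(107,30); c=tcp([.478,.392,0],rt); c[2]=.11
q,_=plan(c,rt,5); c[2]=.070; plan(c,rt,4,q,rt); print(env.observe()["eef_pos"])
E
```

```text
time: 6.5
eef_pos: [0.5204, -0.0042, 0.3002]
ee_rot: [-0.148, 0.794, 0.55, 0.212]
contact_force: [1.4, 0.4, -5.6]
gripper_width: 0.627
gripper_force: 76.1
time: 7.12
eef_pos: [0.4973, 0.1996, 0.3009]
ee_rot: [-0.181, 0.694, 0.672, 0.185]
contact_force: [1.1, -0.6, -6.2]
gripper_width: 0.624
gripper_force: 75.9
time: 7.75
eef_pos: [0.4755, 0.4013, 0.3024]
ee_rot: [-0.209, 0.574, 0.777, 0.153]
contact_force: [-0.1, -0.4, -6.7]
gripper_width: 0.627
gripper_force: 75.7
dist 38.5mm/row turn 0.0deg/row
  d [-19.3, 0.0, 33.3] r [-0.001, -0.0, 0.0]
  d [-19.3, 0.0, 33.3] r [-0.001, -0.0, 0.0]
  d [-19.3, -0.0, 33.3] r [-0.001, -0.0, 0.0]
  d [-19.3, -0.0, 33.3] r [-0.001, -0.0, 0.0]
  d [-19.3, -0.0, 33.3] r [-0.001, -0.0, 0.0]
dist 10.0mm/row turn 0.0deg/row
  d [-5.0, 0.0, 8.7] r [0.0, 0.0, 0.0]
  d [-5.0, 0.0, 8.7] r [0.0, 0.0, 0.0]
  d [-5.0, 0.0, 8.7] r [0.0, 0.0, 0.0]
  d [-5.0, 0.0, 8.7] r [0.0, 0.0, 0.0]
[0.47545164 0.4013373  0.3023966 ]
```

```bash
python3 -m handwheel '[{"dx":-19,"dy":0,"dz":33,"rx":0,"ry":0,"rz":0,"claw":-0.1},{"dx":-25,"dy":0,"dz":43,"rx":0,"ry":0,"rz":0,"claw":-0.1},{"dx":-25,"dy":0,"dz":43,"rx":0,"ry":0,"rz":0,"claw":-0.1},{"dx":-19,"dy":0,"dz":33,"rx":0,"ry":0,"rz":0,"claw":-0.1},{"dx":-9,"dy":0,"dz":15,"rx":0,"ry":0,"rz":0,"claw":-0.1}]'
python3 -m handwheel '[{"dx":-8,"dy":0,"dz":13,"rx":0,"ry":0,"rz":0,"claw":-0.1},{"dx":-6,"dy":0,"dz":11,"rx":0,"ry":0,"rz":0,"claw":-0.1},{"dx":-4,"dy":0,"dz":7,"rx":0,"ry":0,"rz":0,"claw":-0.1},{"dx":0,"dy":0,"dz":0,"rx":0,"ry":0,"rz":0,"claw":-0.1},{"dx":0,"dy":0,"dz":0,"rx":0,"ry":0,"rz":0,"claw":-0.1}]'
python3 - <<'E'
from h import *
o=env.observe();print(o["eef_pos"],o["contact_force"],o["ft_torque"])
a=env.grab_frame("side")[280:480,100:350]; t=env.grab_frame("top")[190:350,90:290]
f=lambda a:np.clip(cv2.resize(a,(400,320),interpolation=cv2.INTER_CUBIC).astype(float)*1.3,0,255).astype('uint8')
cv2.imwrite("pics/c3.png",np.hstack([f(a),f(t)]))
E
```

```text
time: 8.38
eef_pos: [0.4746, 0.399, 0.1072]
ee_rot: [-0.21, 0.575, 0.776, 0.152]
contact_force: [-0.0, -1.0, -5.5]
gripper_width: 0.629
gripper_force: 75.8
time: 9.0
eef_pos: [0.4765, 0.3988, 0.0739]
ee_rot: [-0.209, 0.576, 0.776, 0.154]
contact_force: [0.2, -0.4, -5.7]
gripper_width: 0.631
gripper_force: 75.8
[0.47651504 0.39880329 0.07392098] [ 0.22847812 -0.39339971 -5.70098733] [-1.07338346 -0.35541212  0.00896132]
```

View pics/c3.png

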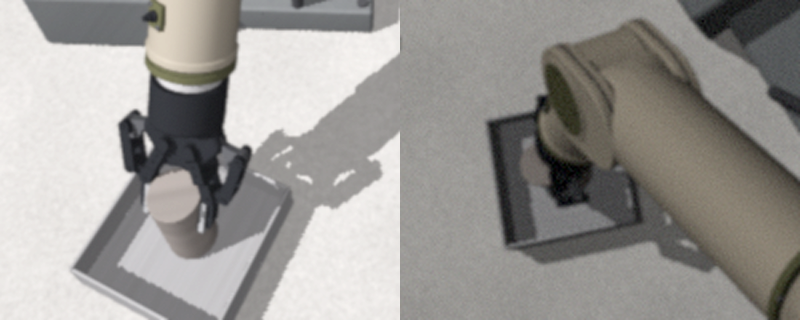

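The core is held upright inside the tray (side half, about (180,215)). Lowering the last millimetres.

```bash
python3 -m handwheel '[{"dx":-1,"dy":0,"dz":2,"rx":0,"ry":0,"rz":0,"claw":-0.1},{"dx":-1,"dy":0,"dz":1.5,"rx":0,"ry":0,"rz":0,"claw":-0.1},{"dx":-0.5,"dy":0,"dz":1,"rx":0,"ry":0,"rz":0,"claw":-0.1},{"dx":0,"dy":0,"dz":0,"rx":0,"ry":0,"rz":0,"claw":-0.1},{"dx":0,"dy":0,"dz":0,"rx":0,"ry":0,"rz":0,"claw":-0.1}]'
```

```text
time: 9.72
eef_pos: [0.4761, 0.3988, 0.0684]
ee_rot: [-0.209, 0.575, 0.776, 0.154]
contact_force: [-2.5, -2.6, 1.0]
gripper_width: 0.629
gripper_force: 76.8
```

```bash
python3 -m handwheel '[{"dx":0,"dy":0,"dz":0,"rx":0,"ry":0,"rz":0,"claw":0.26},{"dx":0,"dy":0,"dz":0,"rx":0,"ry":0,"rz":0,"claw":0.3},{"dx":0,"dy":0,"dz":0,"rx":0,"ry":0,"rz":0,"claw":0.45},{"dx":0,"dy":0,"dz":0,"rx":0,"ry":0,"rz":0,"claw":0.65},{"dx":0,"dy":0,"dz":0,"rx":0,"ry":0,"rz":0,"claw":0.65}]' 20
python3 -m handwheel '[{"dx":0,"dy":0,"dz":-10,"rx":0,"ry":0,"rz":0,"claw":0.65},{"dx":0,"dy":0,"dz":-25,"rx":0,"ry":0,"rz":0,"claw":0.65},{"dx":0,"dy":0,"dz":-40,"rx":0,"ry":0,"rz":0,"claw":0.65},{"dx":0,"dy":0,"dz":-50,"rx":0,"ry":0,"rz":0,"claw":0.65},{"dx":0,"dy":0,"dz":-50,"rx":0,"ry":0,"rz":0,"claw":0.65}]'
python3 - <<'E'
from h import *
a=env.grab_frame("side")[280:480,100:350]; t=env.grab_frame("top")[190:350,90:290]
f=lambda a:np.clip(cv2.resize(a,(400,320),interpolation=cv2.INTER_CUBIC).astype(float)*1.3,0,255).astype('uint8')
cv2.imwrite("pics/c4.png",np.hstack([f(a),f(t)]))
# knob pre-grasp: pivot, yaw, swing
P=np.array([.6905,.0007]);w=.5669;a=.0526
k=np.r_[P-.2*np.array([np.cos(w+a),np.sin(w+a)]),.1]
h=np.degrees(w+a); t=tool(h,40); print("knob",k,"heading",h)
g=tcp(k,t); pre=g-t.apply([0,0,.12])
o=env.observe(); p=o["eef_pos"];print(p,g,pre)
wp=pre.copy(); wp[2]=.26; wp-= [.0,-.0,0]
plan(wp,t,14)
q,_=plan(pre,t,3,wp,t)
E
```

```text
time: 10.35
eef_pos: [0.4763, 0.3988, 0.0683]
ee_rot: [-0.209, 0.576, 0.776, 0.154]
contact_force: [0.1, 0.1, -0.1]
gripper_width: 0.822
gripper_force: 0.0
time: 10.98
eef_pos: [0.502, 0.3139, 0.2216]
ee_rot: [-0.209, 0.576, 0.776, 0.154]
contact_force: [1.4, -0.2, 0.3]
gripper_width: 0.822
gripper_force: 0.0
knob [ 0.52766623 -0.11542563  0.1       ] heading 35.494735408354494
[0.50556308 0.31290242 0.22446274] [ 0.53745264 -0.1084464   0.08567497] [ 0.47465212 -0.15323287  0.1776003 ]
dist 33.5mm/row turn 5.1deg/row
  d [-25.8, -11.6, -17.9] r [-0.051, 0.011, 0.073]
  d [-26.3, -8.8, -18.7] r [-0.051, 0.011, 0.073]
  d [-26.7, -5.9, -19.3] r [-0.051, 0.011, 0.073]
  d [-26.8, -3.0, -19.8] r [-0.051, 0.011, 0.073]
  d [-26.7, 0.0, -20.2] r [-0.051, 0.011, 0.073]
  d [-26.4, 3.0, -20.4] r [-0.051, 0.011, 0.073]
  d [-25.8, 5.9, -20.4] r [-0.051, 0.011, 0.073]
  d [-25.1, 8.8, -20.3] r [-0.051, 0.011, 0.073]
  d [-24.1, 11.6, -20.1] r [-0.051, 0.011, 0.073]
  d [-23.0, 14.3, -19.7] r [-0.051, 0.011, 0.073]
  d [-21.6, 17.0, -19.1] r [-0.051, 0.011, 0.073]
  d [-20.1, 19.4, -18.4] r [-0.051, 0.011, 0.073]
  d [-18.4, 21.7, -17.6] r [-0.051, 0.011, 0.073]
  d [-16.5, 23.9, -16.6] r [-0.051, 0.011, 0.073]
dist 27.5mm/row turn 0.0deg/row
  d [-17.7, 0.0, 21.0] r [0.0, 0.0, 0.0]
  d [-17.7, 0.0, 21.0] r [0.0, 0.0, 0.0]
  d [-17.7, 0.0, 21.0] r [0.0, 0.0, 0.0]
```

View pics/c4.png

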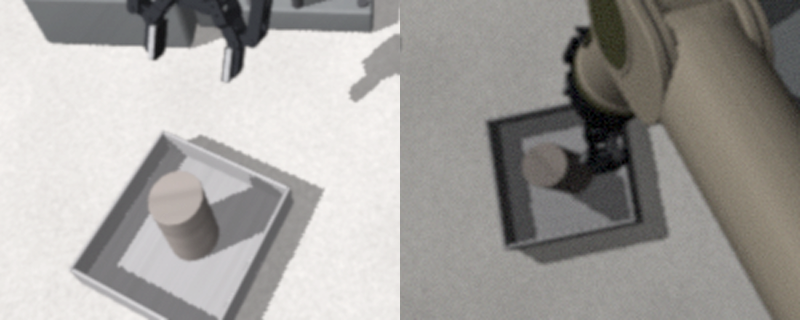

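The core stands upright in the tray, clear of the walls (side half (185,215), top half (548,168)). Now to the knob.

```bash
python3 -m handwheel '[{"dx":-26,"dy":-12,"dz":-18,"rx":-0.051,"ry":0.011,"rz":0.073,"claw":0.65},{"dx":-26,"dy":-9,"dz":-19,"rx":-0.051,"ry":0.011,"rz":0.073,"claw":0.65},{"dx":-27,"dy":-6,"dz":-19,"rx":-0.051,"ry":0.011,"rz":0.073,"claw":0.65},{"dx":-27,"dy":-3,"dz":-20,"rx":-0.051,"ry":0.011,"rz":0.073,"claw":0.65},{"dx":-27,"dy":0,"dz":-20,"rx":-0.051,"ry":0.011,"rz":0.073,"claw":0.65}]'
python3 -m handwheel '[{"dx":-26,"dy":3,"dz":-20,"rx":-0.051,"ry":0.011,"rz":0.073,"claw":0.65},{"dx":-26,"dy":6,"dz":-20,"rx":-0.051,"ry":0.011,"rz":0.073,"claw":0.65},{"dx":-25,"dy":9,"dz":-20,"rx":-0.051,"ry":0.011,"rz":0.073,"claw":0.65},{"dx":-24,"dy":12,"dz":-20,"rx":-0.051,"ry":0.011,"rz":0.073,"claw":0.65},{"dx":-23,"dy":14,"dz":-20,"rx":-0.051,"ry":0.011,"rz":0.073,"claw":0.65}]'
python3 -m handwheel '[{"dx":-22,"dy":17,"dz":-19,"rx":-0.051,"ry":0.011,"rz":0.073,"claw":0.65},{"dx":-20,"dy":19,"dz":-18,"rx":-0.051,"ry":0.011,"rz":0.073,"claw":0.65},{"dx":-18,"dy":22,"dz":-18,"rx":-0.051,"ry":0.011,"rz":0.073,"claw":0.65},{"dx":-17,"dy":24,"dz":-17,"rx":-0.051,"ry":0.011,"rz":0.073,"claw":0.5},{"dx":0,"dy":0,"dz":0,"rx":0,"ry":0,"rz":0,"claw":0.5}]'
cat > k.py <<'E'
from h import *
P=np.array([.6905,.0007]);w=.5669
def knob(a,l,dz=0):
    r=.2*np.cos(l)-.032*np.sin(l); z=.068+.032*np.cos(l)+.2*np.sin(l)
    return np.r_[P-r*np.array([np.cos(w+a),np.sin(w+a)]),z]
E
python3 - <<'E'
from k import *
k=knob(.0526,0);t=tool(np.degrees(w+.0526),40);g=tcp(k,t)
q,_=plan(g-t.apply([0,0,.12]),t,5);plan(g,t,4,q,t); o=env.observe();print(o["eef_pos"],o["q"])
for n in("side","top"):
  env.grab_frame(n)
  print([(d["centre"],d["p"]) for d in env.recognise(n,"knob")][:1])
  m=env.trace(n,"knob")
  if m: ys,xs=np.nonzero(m[0]["mask"]);print(n,m[0]["mask"].sum(),xs.min(),xs.max(),ys.min(),ys.max(),proj(n,k))
E
```

```text
time: 11.7
eef_pos: [0.4907, 0.1465, 0.2322]
ee_rot: [-0.179, 0.725, 0.626, 0.226]
contact_force: [1.3, -0.6, -0.2]
gripper_width: 0.821
gripper_force: 0.0
time: 12.32
eef_pos: [0.4806, -0.0192, 0.2441]
ee_rot: [-0.141, 0.836, 0.446, 0.287]
contact_force: [0.8, -0.7, 0.0]
gripper_width: 0.83
gripper_force: 0.0
time: 12.95
eef_pos: [0.4714, -0.1548, 0.2538]
ee_rot: [-0.105, 0.896, 0.283, 0.325]
contact_force: [0.1, 0.2, -0.2]
gripper_width: 0.746
gripper_force: 0.0
dist 15.3mm/row turn 0.1deg/row
  d [-9.3, 0.2, 12.1] r [0.0, -0.0, -0.001]
  d [-9.3, 0.2, 12.1] r [0.0, -0.0, -0.001]
  d [-9.3, 0.2, 12.1] r [0.0, -0.0, -0.001]
  d [-9.3, 0.1, 12.1] r [0.0, -0.0, -0.001]
  d [-9.3, 0.1, 12.1] r [0.0, -0.0, -0.001]
dist 30.0mm/row turn 0.0deg/row
  d [-0.0, -0.0, 30.0] r [0.0, 0.0, 0.0]
  d [-0.0, -0.0, 30.0] r [0.0, 0.0, 0.0]
  d [-0.0, -0.0, 30.0] r [0.0, 0.0, 0.0]
  d [-0.0, -0.0, 30.0] r [0.0, 0.0, 0.0]
[ 0.47142451 -0.15478432  0.25381034] [ 1.1653304  -0.09303053 -0.47669268  2.04980789 -0.81342731  1.11652718
  0.07941097]
[([0.5975, -0.0622, 0.0735], 0.94)]
side 846 261 361 204 226 [[353.40767735 211.78104424]]
[([0.6058, -0.0628, 0.0718], 0.84)]
top 644 317 377 182 256 [[370.25126109 248.87779943]]
```

```bash
python3 -m handwheel '[{"dx":-9,"dy":0,"dz":12,"rx":0,"ry":0,"rz":0,"claw":0.5},{"dx":-14,"dy":0,"dz":18,"rx":0,"ry":0,"rz":0,"claw":0.5},{"dx":-14,"dy":0,"dz":18,"rx":0,"ry":0,"rz":0,"claw":0.5},{"dx":-9,"dy":1,"dz":12,"rx":0,"ry":0,"rz":-0.003,"claw":0.5},{"dx":0,"dy":0,"dz":0,"rx":0,"ry":0,"rz":0,"claw":0.5}]'
python3 -m handwheel '[{"dx":0,"dy":0,"dz":15,"rx":0,"ry":0,"rz":0,"claw":0.5},{"dx":0,"dy":0,"dz":25,"rx":0,"ry":0,"rz":0,"claw":0.5},{"dx":0,"dy":0,"dz":20,"rx":0,"ry":0,"rz":0,"claw":0.5},{"dx":0,"dy":0,"dz":10,"rx":0,"ry":0,"rz":0,"claw":0.5},{"dx":0,"dy":0,"dz":0,"rx":0,"ry":0,"rz":0,"claw":0.5}]'
python3 - <<'E'
from k import *
k=knob(.0526,0);t=tool(np.degrees(w+.0526),40);g=tcp(k,t)
plan(g,t,3)
a=env.grab_frame("side")[130:280,270:440]; t=env.grab_frame("top")[170:320,290:460]
f=lambda a:np.clip(cv2.resize(a,(400,353),interpolation=cv2.INTER_CUBIC).astype(float)*1.4,0,255).astype('uint8')
cv2.imwrite("pics/c5.png",np.hstack([f(a),f(t)]))
E
```

```text
time: 13.88
eef_pos: [0.4746, -0.1498, 0.1771]
ee_rot: [-0.107, 0.895, 0.287, 0.325]
contact_force: [0.5, 0.9, 0.0]
gripper_width: 0.754
gripper_force: 0.0
time: 14.5
eef_pos: [0.5116, -0.1239, 0.1248]
ee_rot: [-0.106, 0.895, 0.288, 0.325]
contact_force: [-0.7, -0.4, 1.2]
gripper_width: 0.75
gripper_force: 0.0
dist 16.5mm/row turn 0.1deg/row
  d [-0.7, 0.9, 16.4] r [-0.001, 0.0, 0.0]
  d [-0.7, 0.8, 16.4] r [-0.001, 0.0, 0.0]
  d [-0.7, 0.8, 16.4] r [-0.001, 0.0, 0.0]
```

View pics/c5.png

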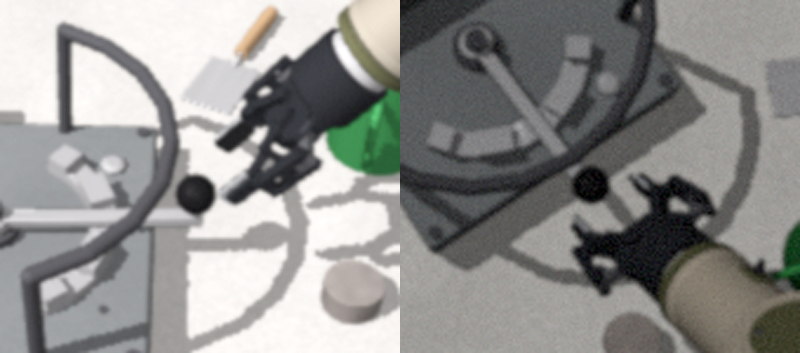

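The fingers point at the knob from under the rail: in the top half the tips are at (580,232) and (645,185) with the knob between and ahead at (592,183). Advance and close.

```bash
python3 -m handwheel '[{"dx":-1,"dy":1,"dz":15,"rx":0,"ry":0,"rz":0,"claw":0.5},{"dx":-1,"dy":1,"dz":15,"rx":0,"ry":0,"rz":0,"claw":0.5},{"dx":0,"dy":1,"dz":12,"rx":0,"ry":0,"rz":0,"claw":0.5},{"dx":0,"dy":0,"dz":7,"rx":0,"ry":0,"rz":0,"claw":0.5},{"dx":0,"dy":0,"dz":0,"rx":0,"ry":0,"rz":0,"claw":0.5}]'
python3 -m handwheel '[{"dx":0,"dy":0,"dz":0,"rx":0,"ry":0,"rz":0,"claw":0.2},{"dx":0,"dy":0,"dz":0,"rx":0,"ry":0,"rz":0,"claw":0},{"dx":0,"dy":0,"dz":0,"rx":0,"ry":0,"rz":0,"claw":-0.3},{"dx":0,"dy":0,"dz":0,"rx":0,"ry":0,"rz":0,"claw":-0.3},{"dx":0,"dy":0,"dz":0,"rx":0,"ry":0,"rz":0,"claw":-0.3}]' 40
python3 - <<'E'
from k import *
o=env.observe();r=R.from_quat(np.array(o["ee_rot"])[[1,2,3,0]]); gp=o["eef_pos"]-r.apply([0,0,env.grasp_offset]);print("grasp pt",gp,"knob",knob(.0526,0))
E
```

```text
time: 15.22
eef_pos: [0.5375, -0.1088, 0.0857]
ee_rot: [-0.106, 0.895, 0.288, 0.325]
contact_force: [-0.4, 0.8, 0.4]
gripper_width: 0.753
gripper_force: 0.0
time: 15.85
eef_pos: [0.5373, -0.1095, 0.0856]
ee_rot: [-0.105, 0.895, 0.287, 0.325]
contact_force: [-3.6, -2.5, 1.5]
gripper_width: 0.441
gripper_force: 39.9
grasp pt [ 0.52756738 -0.11654408  0.09997384] knob [ 0.52766623 -0.11542563  0.1       ]
```

```bash
cat > sw.py <<'E'
from k import *
def traj(wps,tilt=40):
    o=env.observe();p=o["eef_pos"];r=R.from_quat(np.array(o["ee_rot"])[[1,2,3,0]])
    for a,l in wps:
        t=tool(np.degrees(w+a),tilt);q=tcp(knob(a,l),t)
        print("a,l",round(a,3),round(l,3),"d",(r.inv().apply(q-p)*1e3).round(1),"r",(r.inv()*t).as_rotvec().round(3)); p,r=q,t
E
python3 - <<'E'
from sw import *
L=[.03,.08,.13,.17]; traj([(.05,l) for l in L]+[(a,.17) for a in np.linspace(.05,.7,11)[1:]]+[(.7,l) for l in(.14,.10,.06,.03,0)])
E
```

```text
a,l 0.05 0.03 d [ 5.2 -1.3 -3.5] r [-0.004  0.001  0.003]
a,l 0.05 0.08 d [ 8.  -0.  -6.2] r [0. 0. 0.]
a,l 0.05 0.13 d [ 8.3  0.  -5.8] r [0. 0. 0.]
a,l 0.05 0.17 d [ 6.8 -0.  -4.3] r [0. 0. 0.]
a,l 0.115 0.17 d [ 0.3 11.7  0.2] r [ 0.042 -0.    -0.05 ]
a,l 0.18 0.17 d [ 0.3 11.7  0.2] r [ 0.042  0.    -0.05 ]
a,l 0.245 0.17 d [ 0.3 11.7  0.2] r [ 0.042  0.    -0.05 ]
a,l 0.31 0.17 d [ 0.3 11.7  0.2] r [ 0.042 -0.    -0.05 ]
a,l 0.375 0.17 d [ 0.3 11.7  0.2] r [ 0.042  0.    -0.05 ]
a,l 0.44 0.17 d [ 0.3 11.7  0.2] r [ 0.042  0.    -0.05 ]
a,l 0.505 0.17 d [ 0.3 11.7  0.2] r [ 0.042  0.    -0.05 ]
a,l 0.57 0.17 d [ 0.3 11.7  0.2] r [ 0.042 -0.    -0.05 ]
a,l 0.635 0.17 d [ 0.3 11.7  0.2] r [ 0.042 -0.    -0.05 ]
a,l 0.7 0.17 d [ 0.3 11.7  0.2] r [ 0.042  0.    -0.05 ]
a,l 0.7 0.14 d [-5.2 -0.   3.2] r [0. 0. 0.]
a,l 0.7 0.1 d [-6.7  0.   4.5] r [0. 0. 0.]
a,l 0.7 0.06 d [-6.5 -0.   4.8] r [0. 0. 0.]
a,l 0.7 0.03 d [-4.8 -0.   3.8] r [0. 0. 0.]
a,l 0.7 0 d [-4.7 -0.   3.9] r [0. 0. 0.]
```

```bash
python3 -m handwheel '[{"dx":5,"dy":0,"dz":-4,"rx":0,"ry":0,"rz":0,"claw":-0.3},{"dx":8,"dy":0,"dz":-6,"rx":0,"ry":0,"rz":0,"claw":-0.3},{"dx":8,"dy":0,"dz":-6,"rx":0,"ry":0,"rz":0,"claw":-0.3},{"dx":7,"dy":0,"dz":-4,"rx":0,"ry":0,"rz":0,"claw":-0.3},{"dx":0,"dy":0,"dz":0,"rx":0,"ry":0,"rz":0,"claw":-0.3}]'
python3 - <<'E'
from sw import *
o=env.observe();r=R.from_quat(np.array(o["ee_rot"])[[1,2,3,0]]); print("grasp pt",o["eef_pos"]-r.apply([0,0,env.grasp_offset]),"want",knob(.05,.17))
traj([(a,.17) for a in (.1,.18,.26)])
E
```

```text
time: 16.48
eef_pos: [0.5446, -0.1045, 0.1195]
ee_rot: [-0.105, 0.895, 0.287, 0.325]
contact_force: [-4.3, -3.4, -1.4]
gripper_width: 0.444
gripper_force: 40.9
grasp pt [ 0.53482029 -0.11149021  0.13384123] want [ 0.53413241 -0.11020205  0.13337518]
a,l 0.1 0.17 d [0.  7.6 0.6] r [ 0.028  0.001 -0.035]
a,l 0.18 0.17 d [ 0.4 14.4  0.4] r [ 0.051  0.    -0.061]
a,l 0.26 0.17 d [ 0.4 14.4  0.4] r [ 0.051 -0.    -0.061]
```

```bash
python3 -m handwheel '[{"dx":0,"dy":11,"dz":0,"rx":0.042,"ry":0,"rz":-0.05,"claw":-0.3},{"dx":0.3,"dy":11.7,"dz":0.2,"rx":0.042,"ry":0,"rz":-0.05,"claw":-0.3},{"dx":0.3,"dy":11.7,"dz":0.2,"rx":0.042,"ry":0,"rz":-0.05,"claw":-0.3},{"dx":0.3,"dy":11.7,"dz":0.2,"rx":0.042,"ry":0,"rz":-0.05,"claw":-0.3},{"dx":0.3,"dy":11.7,"dz":0.2,"rx":0.042,"ry":0,"rz":-0.05,"claw":-0.3}]'
python3 - <<'E'
from sw import *
traj([(a,.17) for a in np.linspace(.375,.7,6)[1:]])
E
```

```text
time: 17.1
eef_pos: [0.5847, -0.1446, 0.1188]
ee_rot: [-0.158, 0.835, 0.43, 0.303]
contact_force: [-0.0, 1.7, -3.8]
gripper_width: 0.444
gripper_force: 41.0
a,l 0.44 0.17 d [ 0.4 11.7 -0. ] r [ 0.032 -0.    -0.044]
a,l 0.505 0.17 d [ 0.3 11.7  0.2] r [ 0.042  0.    -0.05 ]
a,l 0.57 0.17 d [ 0.3 11.7  0.2] r [ 0.042 -0.    -0.05 ]
a,l 0.635 0.17 d [ 0.3 11.7  0.2] r [ 0.042 -0.    -0.05 ]
a,l 0.7 0.17 d [ 0.3 11.7  0.2] r [ 0.042 -0.    -0.05 ]
```

```bash
python3 -m handwheel '[{"dx":0.4,"dy":11.7,"dz":0,"rx":0.036,"ry":0,"rz":-0.047,"claw":-0.3},{"dx":0.3,"dy":11.7,"dz":0.2,"rx":0.042,"ry":0,"rz":-0.05,"claw":-0.3},{"dx":0.3,"dy":11.7,"dz":0.2,"rx":0.042,"ry":0,"rz":-0.05,"claw":-0.3},{"dx":0.3,"dy":11.7,"dz":0.2,"rx":0.042,"ry":0,"rz":-0.05,"claw":-0.3},{"dx":0.3,"dy":11.7,"dz":0.2,"rx":0.042,"ry":0,"rz":-0.05,"claw":-0.3}]'
python3 - <<'E'
from sw import *
o=env.observe();r=R.from_quat(np.array(o["ee_rot"])[[1,2,3,0]]); gp=o["eef_pos"]-r.apply([0,0,env.grasp_offset]);print("grasp pt",gp,"want",knob(.7,.17)); d=P-gp[:2]; print("a",np.arctan2(d[1],d[0])-w,"r",np.hypot(*d))
traj([(.7,l) for l in(.14,.10)])
a=env.grab_frame("side")[130:280,270:440]; t=env.grab_frame("top")[150:300,300:470]
f=lambda a:np.clip(cv2.resize(a,(400,353),interpolation=cv2.INTER_CUBIC).astype(float)*1.4,0,255).astype('uint8')
cv2.imwrite("pics/c6.png",np.hstack([f(a),f(t)]))
E
```

```text
time: 17.73
eef_pos: [0.6367, -0.1709, 0.119]
ee_rot: [-0.204, 0.756, 0.558, 0.275]
contact_force: [-1.3, -0.2, -4.0]
gripper_width: 0.444
gripper_force: 41.0
grasp pt [ 0.63321035 -0.18242036  0.13335297] want [ 0.63313471 -0.18221886  0.13337518]
a 0.7006904143432777 r 0.19187279984092864
a,l 0.7 0.14 d [-5.  -0.   3.3] r [-0.005 -0.     0.004]
a,l 0.7 0.1 d [-6.7  0.   4.5] r [0. 0. 0.]
```

View pics/c6.png

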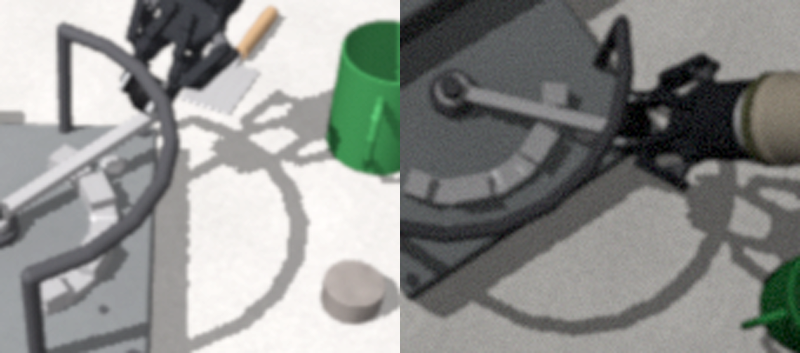

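The lever hangs between the two right teeth (top half: bar from (455,90) to (605,125)) and covers the boss. Lowering.

```bash
python3 -m handwheel '[{"dx":-5,"dy":0,"dz":3.3,"rx":0,"ry":0,"rz":0,"claw":-0.3},{"dx":-6.7,"dy":0,"dz":4.5,"rx":0,"ry":0,"rz":0,"claw":-0.3},{"dx":-6.5,"dy":0,"dz":4.8,"rx":0,"ry":0,"rz":0,"claw":-0.3},{"dx":-2.5,"dy":0,"dz":2,"rx":0,"ry":0,"rz":0,"claw":-0.3},{"dx":0,"dy":0,"dz":0,"rx":0,"ry":0,"rz":0,"claw":-0.3}]'
```

```text
time: 18.45
eef_pos: [0.6353, -0.177, 0.095]
ee_rot: [-0.203, 0.757, 0.557, 0.276]
contact_force: [0.1, 3.3, -1.9]
gripper_width: 0.442
gripper_force: 40.9
```

```bash
python3 -m handwheel '[{"dx":-2.4,"dy":0,"dz":1.9,"rx":0,"ry":0,"rz":0,"claw":-0.3},{"dx":-2.4,"dy":0,"dz":1.9,"rx":0,"ry":0,"rz":0,"claw":-0.3},{"dx":-1.5,"dy":0,"dz":1.2,"rx":0,"ry":0,"rz":0,"claw":-0.3},{"dx":0,"dy":0,"dz":0,"rx":0,"ry":0,"rz":0,"claw":-0.3},{"dx":0,"dy":0,"dz":0,"rx":0,"ry":0,"rz":0,"claw":-0.3}]'
python3 - <<'E'
from sw import *
o=env.observe();r=R.from_quat(np.array(o["ee_rot"])[[1,2,3,0]]); gp=o["eef_pos"]-r.apply([0,0,env.grasp_offset]);print("grasp pt",gp,"want",knob(.7,0))
traj([(.7,0)])
E
```

```text
time: 19.08
eef_pos: [0.6348, -0.1784, 0.0875]
ee_rot: [-0.203, 0.756, 0.557, 0.276]
contact_force: [1.7, 4.7, -0.3]
gripper_width: 0.444
gripper_force: 40.8
grasp pt [ 0.63118272 -0.18987185  0.10178578] want [ 0.63065195 -0.19013556  0.1       ]
a,l 0.7 0 d [-1.5 -0.4  1.1] r [-0.002 -0.001  0.003]
```

```bash
python3 -m handwheel '[{"dx":-1.5,"dy":0,"dz":1.2,"rx":0,"ry":0,"rz":0,"claw":-0.3},{"dx":-0.5,"dy":0,"dz":0.5,"rx":0,"ry":0,"rz":0,"claw":-0.3},{"dx":0,"dy":0,"dz":0,"rx":0,"ry":0,"rz":0,"claw":-0.3},{"dx":0,"dy":0,"dz":0,"rx":0,"ry":0,"rz":0,"claw":-0.3},{"dx":0,"dy":0,"dz":0,"rx":0,"ry":0,"rz":0,"claw":-0.3}]'
python3 -m handwheel '[{"dx":0,"dy":0,"dz":0,"rx":0,"ry":0,"rz":0,"claw":0},{"dx":0,"dy":0,"dz":0,"rx":0,"ry":0,"rz":0,"claw":0.3},{"dx":0,"dy":0,"dz":0,"rx":0,"ry":0,"rz":0,"claw":0.5},{"dx":0,"dy":0,"dz":0,"rx":0,"ry":0,"rz":0,"claw":0.5},{"dx":0,"dy":0,"dz":0,"rx":0,"ry":0,"rz":0,"claw":0.5}]' 20
python3 -m handwheel '[{"dx":0,"dy":0,"dz":-15,"rx":0,"ry":0,"rz":0,"claw":0.5},{"dx":0,"dy":0,"dz":-30,"rx":0,"ry":0,"rz":0,"claw":0.5},{"dx":0,"dy":0,"dz":-40,"rx":0,"ry":0,"rz":0,"claw":0.5},{"dx":0,"dy":0,"dz":-40,"rx":0,"ry":0,"rz":0,"claw":0.5},{"dx":0,"dy":0,"dz":-20,"rx":0,"ry":0,"rz":0,"claw":0.5}]'
python3 - <<'E'
from k import *
F={n:env.grab_frame(n) for n in("side","top")}
a=F["side"][130:280,270:440]; t=F["top"][150:300,300:470]
f=lambda a:np.clip(cv2.resize(a,(400,353),interpolation=cv2.INTER_CUBIC).astype(float)*1.4,0,255).astype('uint8')
cv2.imwrite("pics/c7.png",np.hstack([f(a),f(t)])); cv2.imwrite("pics/side7.png",F["side"]);cv2.imwrite("pics/top7.png",F["top"])
for l in(0,.1):
  for n,ox,oy in(("side",270,130),("top",300,150)): print(l,n,((proj(n,knob(.7,l))[0]-[ox,oy])*400/170).round(1))
for n in F:
  for q in("core","jug","disc","scraper"):
    print(n,q,[np.round(d["centre"],3).tolist() for d in env.recognise(n,q)][:2])
E
```

```text
time: 19.7
eef_pos: [0.635, -0.179, 0.0852]
ee_rot: [-0.203, 0.757, 0.557, 0.276]
contact_force: [1.0, 5.8, 1.2]
gripper_width: 0.444
gripper_force: 40.8
time: 20.32
eef_pos: [0.6345, -0.1795, 0.0845]
ee_rot: [-0.203, 0.757, 0.557, 0.276]
contact_force: [0.6, 0.8, -0.1]
gripper_width: 0.748
gripper_force: 0.0
time: 20.95
eef_pos: [0.6064, -0.2714, 0.1983]
ee_rot: [-0.201, 0.757, 0.557, 0.276]
contact_force: [-0.3, 0.7, -0.6]
gripper_width: 0.748
gripper_force: 0.0
0 side [151.6 110.2]
0 top [234.3 133.9]
0.1 side [148.5  97.1]
0.1 top [232.8 128.2]
side core [[0.466, 0.394, 0.114], [0.3, -0.292, 0.076]]
side jug [[0.445, -0.351, 0.087], [0.659, -0.385, 0.005]]
side disc [[0.364, -0.15, 0.031], [0.657, -0.103, 0.072]]
side scraper [[0.661, -0.387, 0.006]]
top core [[0.307, -0.306, 0.112], [0.478, 0.38, 0.112]]
top jug [[0.458, -0.394, 0.055]]
top disc [[0.373, -0.156, 0.033]]
top scraper [[0.661, -0.352, 0.006], [0.74, 0.034, 0.11]]
```

View pics/c7.png

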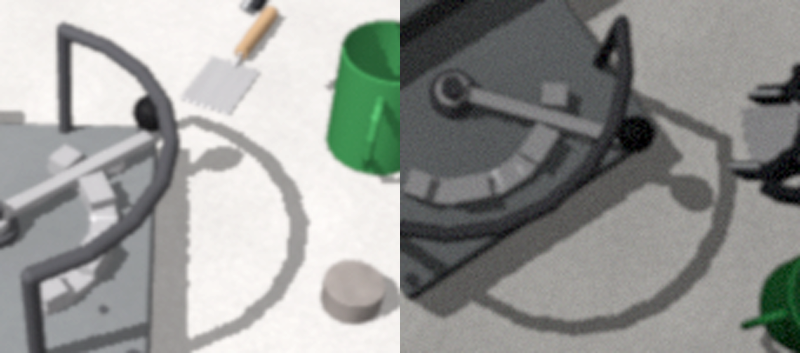

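The knob sits at side (148,113) and top (635,133), which matches the prediction for a fully lowered lever, (152,110) and (634,134). On a tooth it would show at (149,97) in the side view. The core stands in the tray, the bystanders haven't moved and the gripper is clear, so I'm handing in.

```bash
python3 -c "
from bench import env
print(env.sign_off())"
```

```text
the job is handed in; nothing more can be done
None
```

I stood the core upright in the tray, moved the lever over the tooth and let it down fully into the notch marked by the boss, then handed the job in at about 21 s; the jug, scraper and disc are where they were.

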